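# Check a wool-winder spindle for runout

## Task

Press the green cap of the dial indicator down as far as it goes, so that its sprung plunger bears on the spindle with the red handle. Then, leaving it down, swing the red handle over the top until its crank arm rests against the yellow stop, so that the dial shows the runout, and let go with the spindle still in its V-blocks. Leave the spare spindle with the blue handle alone.

Things in the scene. Friction and masses are not known exactly. Their poses are not given: they have to be found in the camera images.
- gauge: Fixed stand: grey base 160 x 200 x 16 mm, two V-blocks, dial indicator on a steel column, black and yellow stop posts. Origin on the table below the middle of the V-blocks and the plunger; shaft line along y, 70 mm up; z up. Base spans x -80..80, y -115..85 mm. Column (18 mm thick, 226 mm tall) at x -55, y 0; posts at y -95, the black at x -39, 100 mm tall, the yellow at x +31, 109 mm tall.
- v_axis (a point): Fixed point of the stand, 70 mm above its origin: where the middle of a spindle lies when it is seated in the two V-blocks.
- pad (a point): Middle of the top of the green cap (32 mm wide, 8 mm thick) above the dial case (56 mm in diameter, white face to the stand's +x). 237 mm above the table when the indicator is fully up, 197 mm when fully down. Pressed from above, the indicator slides down its column against 3 to 7 N of friction and spring and stays where it is left.
- indicator (a joint): Vertical slide of the indicator, m: 0 fully up, grows downwards, 0.040 on its lower stop. Starts between 0 and 0.006. The plunger meets the spindle at about 0.028.
- plunger (a joint): How far the spring plunger (brass ball end) is pushed into the indicator, m: 0 free, at most 0.020. About 0.012 to 0.015 with the indicator fully down on the seated spindle, pressing with about 2.5 N. The red needle follows it.
- spindle: Loose spindle with RED crank handle, 0.28 to 0.46 kg, in the stand's V-blocks: beech barrel 36 mm in diameter, 84 mm long, 2.5 mm off-centre, on a 20 mm shaft. Origin on the shaft axis at mid-barrel, shaft along y. Crank arm (10 mm thick) at y -90..-100 mm; at the start it leans 45 degrees to the stand's -x on the black post. Friction holds it anywhere; 1 to 2 N along its arc turns it.
- spindle_peg (a point): Middle of the red peg, 14 mm in diameter, 55 mm long, 80 mm from the shaft axis and parallel to it, spanning the stand's y -100..-155 mm. At the start at the stand's x -57 mm, 127 mm above the table; half-way x 0, 150 mm up; on the yellow stop x +40 mm, 139 mm up. Push it in the stand's +x direction along this arc.
- spare: The spare, a like spindle with a BLUE handle, lying in a plain wooden-based V-block rest without indicator. Leave alone. Origin as for the other spindle.
- spare_peg (a point): Middle of the spare's blue handle peg, placed on it as the red one on its spindle. Leave alone.

How it is judged (in metres and radians):
On the way, in this order (a step that is already met when the one before it is completed fails the run):
1. the indicator is down with its plunger pushed in by the spindle, the crank still leaning to its starting side (value of joint indicator above 0.033 m and value of joint plunger above 0.003 m and distance between spindle and v_axis below 0.012 m and x of spindle_peg in the frame of gauge below -0.03 m), for 0.2 s.
2. with the indicator still down, the crank has been swung over to the yellow stop (value of joint indicator above 0.033 m and value of joint plunger above 0.003 m and x of spindle_peg in the frame of gauge above 0.022 m), for 0.2 s.
At the end, for the whole second after the job is handed in: The indicator is down at least 33 mm and the spindle pushes its plunger in at least 3 mm; the red-handled spindle lies at rest in the V-blocks (within 12 mm of its seat), its peg at least 22 mm to the stand's +x side of the axis (40 mm is against the yellow stop) (all of step 2 and distance between spindle and v_axis below 0.012 m and linear speed of spindle below 0.02 m/s); the robot touches nothing.
It fails at once if the spindle is turned while the indicator is up (x of spindle_peg in the frame of gauge above -0.02 m and value of joint indicator below 0.025 m).
It fails at once if the red-handled spindle is knocked out of its V-blocks (distance between spindle and v_axis above 0.025 m).
It fails at once if the blue-handled spare spindle is disturbed (distance of spare from where it was at the start of the episode above 0.015 m).
It fails at once if the blue-handled spare spindle is turned (distance of spare_peg from where it was at the start of the episode above 0.03 m).
It also fails if it takes over 42 s, if anything falls off the work surface, if the arm or the gripper's body presses on something with over 40 N, if the wrist force passes 120 N, or if a joint passes its speed limit or range.

## Robot

A 7-joint arm with a two-finger parallel gripper is mounted at the origin on the work surface. World frame = base frame: x ahead of the robot, y to its left, z up, the work surface at z = 0. Lengths are in mm, angles in rad, forces in N, time in s.
With the tool pointing down it reaches from about 400 to 875 mm from the base axis. Payload 4.4 kg.
Tool frame: the origin (TCP) lies at the very end of the fingers, on their centre line; the grasp point (between the pads) lies 19 mm behind it; z points along the fingers, y is the line along which they close (so a half turn about z gives the same grasp; the last joint's range is limited). The gripper opens to 85 mm and grips with 20 to 120 N. Pads are 22 mm wide; open, the fingers measure 114 mm over their backs; the gripper's body (76 mm by 85 mm) begins 54 mm behind the grasp point. The pads swing forward as they close: fully open they stand 13 mm farther back than shut.
Start: joints at [-1.401, 0.628, 0.038, 1.517, -0.027, 0.996, -0.02], TCP at [151.827, 632.034, 197.013] pointing down, gripper open.
Joint ranges: [-3.06, 3.06], [-0.37, 2.12], [-1.25, 1.32], [0.18, 2.47], [-1.1, 4.24], [0.23, 1.98], [-2.94, 2.94]. Speed limits (rad/s): [2.57, 2.57, 3.14, 3.14, 3.14, 3.14, 3.14].

## Interface

Orientations are given as [roll, pitch, yaw] about the fixed x, y, z axes, in that order (R = Rz(yaw) Ry(pitch) Rx(roll)).
In Python, from cell import monitor, viewer, workorder gives the robot as it stands.
- The arm moves only by the tool arm_command, never from a script. Its argument "series" is one flat list of numbers, 5 for each row, row after row: the opening in per cent of the stroke, from 0 (shut) to 100 (fully open), then the shift along the tool's x, y, z in cm, then the turn about the tool's z in degrees. In form: [claw, x, y, z, roll, claw, x, y, z, roll, ...]. A call has exactly 5 rows; each row is the pose to reach, as a shift and turn from the pose commanded when the call began, along the tool's axes at that moment; what a row does not reach only later rows make up. A row lasts 1/12 s, in which the tool goes at most 41.7 mm and 7.16 degrees, less where a joint would pass 70% of its speed; a pose out of reach is approached as far as the arm can. A call with a gripper value outside its range is refused whole. The fingers move at their own pace and stop on an object; the grip force is fixed at half the most. Time passes only in rows, so rows that repeat a pose let the fingers close, or fill a call up. It gives the time, the measured TCP pose, the force, the opening and the grip force at its end, in the units of the state.
- monitor.read_state(): the state, without advancing time (a new reading comes with each control period).
- viewer.get_image(name): name is "side" or "top"; returns (picture, depth): 400x640x3 uint8, red, green, blue; 400x640 float32, mm along the optical axis (not along the pixel's ray), 0 where there is no reading.
- viewer.camera_model(name): a dict with "mtx" (3x3 intrinsics, pixels), "R" (3x3) and "t" (3): a world point X has camera coordinates R X + t. Camera axes: x right, y down, z forward; pixel columns grow to the right and rows downward; lengths in mm; the calibration is good to about 2 mm. A picture is of the moment at which its call begins. camera_model takes no time and is no camera call.
- workorder.finish_job(): hands the job in; it is judged then, once.
The state is a dict: "clock": time; "qpos": joint angles; "qd": joint speeds; "tau": joint torques, N m; "eef_pos": TCP position; "tool_rot": TCP orientation; "force": force on the tool from outside, world axes, zero at the start; "torque": the same for the moment, N m; "width": finger opening in mm; "gripper_force": force on a finger pad.
Only numpy, scipy, OpenCV 4.12 (cv2) and the standard library are available. Lean on these libraries where they do the work, as an engineer would, in place of code of your own. Each camera call takes 0.05 s, during which the arm holds its last target. There are 200 camera calls.

## Working session

There is one attempt and no reset: what is moved stays moved. The work goes in short steps, Python scripts to look and compute and a tool call to move; the robot and the scene stay as the last step left them, time stands still between calls to the robot, and variables do not carry over. Pictures are saved under pics/ and viewed, at most 11 in all, crops included, and the job is handed in when it is done.

Besides the shell and the picture viewer there is one more tool, called after "Request:" by a JSON object that holds its "fn" and its "kwargs", one argument or row to a line. arm_command: Moves the arm, as the interface text tells. Its arguments: {"type":"object","properties":{"series":{"type":"array","items":{"type":"number"}}},"required":["series"]}

```bash
mkdir -p pics
python3 - <<'E'
from cell import monitor, viewer
import cv2, numpy as np
s=monitor.read_state()
print({k:np.round(v,3).tolist() for k,v in s.items()})
for n in("side","top"):
    im,d=viewer.get_image(n); cv2.imwrite(f"pics/{n}0.png",im[:,:,::-1]); np.save(f"{n}0.npy",d)
    c=viewer.camera_model(n); print(n,c, 'pos',-np.array(c['R']).T@np.array(c['t']))
E
```

```text
{'clock': 0.0, 'qpos': [-1.401, 0.629, 0.038, 1.518, -0.027, 0.996, -0.02], 'qd': [-0.001, 0.001, 0.0, -0.001, -0.0, 0.0, 0.002], 'tau': [0.0, -56.339, 1.226, -19.344, 0.011, 0.011, 0.0], 'eef_pos': [151.647, 631.333, 196.081], 'tool_rot': [-3.14, 0.0, 2.906], 'force': [-0.372, -0.039, 0.682], 'torque': [-0.033, -0.01, -0.061], 'gripper_force': 0.0, 'width': 85.417}
side {'mtx': array([[450.1711969 ,   0.        , 323.03699734],
       [  0.        , 450.1711969 , 210.81960228],
       [  0.        ,   0.        ,   1.        ]]), 'R': array([[-0.97818917, -0.20696683, -0.017626  ],
       [-0.12381219,  0.6490952 , -0.75056376],
       [ 0.16678275, -0.73201103, -0.66056292]]), 't': array([513.02990108, 239.91784365, 781.26366413])} pos [401.24374158 522.34427267 705.19010533]
top {'mtx': array([[508.8602902 ,   0.        , 329.50829596],
       [  0.        , 508.8602902 , 201.59948704],
       [  0.        ,   0.        ,   1.        ]]), 'R': array([[-0.02296356, -0.99947976,  0.02264696],
       [-0.98905266,  0.01940945, -0.14628091],
       [ 0.14576524, -0.02575816, -0.98898383]]), 't': array([ -80.69149106,  556.71762763, 1259.89002952])} pos [ 365.12191551  -59.00264296 1329.27543988]
```

View pics/side0.png

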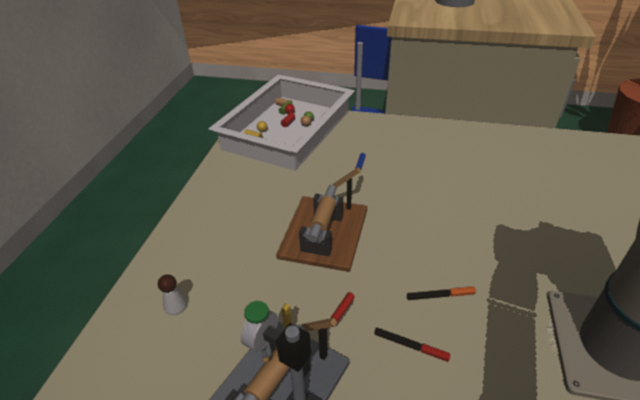

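View pics/top0.png

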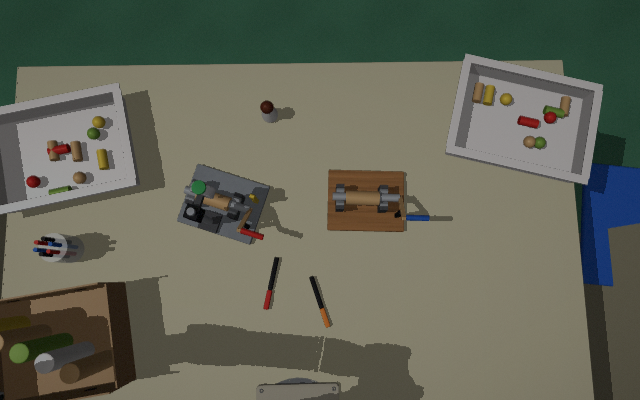

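The side view shows the gauge at the bottom, with the green cap at (257,312) and the red peg at (343,306). The top view shows the cap at (198,187), the red peg at (252,234) and the grey base around (224,205). The blue spare is well away to the right.

```bash
cat > h.py <<'E'
import cv2, numpy as np
from cell import monitor, viewer
def ray(n,uv):
    c=viewer.camera_model(n);R=np.array(c['R']);K=np.array(c['mtx'])
    return -R.T@np.array(c['t']), R.T@np.linalg.inv(K)@np.array([uv[0],uv[1],1.])
def onz(n,uv,z):
    o,d=ray(n,uv); return o+d*(z-o[2])/d[2]
def tri(a,b):
    o1,d1=ray('side',a);o2,d2=ray('top',b)
    s=np.linalg.lstsq(np.c_[d1,-d2],o2-o1,rcond=None)[0]
    p,q=o1+d1*s[0],o2+d2*s[1]; return (p+q)/2,np.linalg.norm(p-q)
def proj(n,X):
    c=viewer.camera_model(n);p=np.array(c['mtx'])@(np.array(c['R'])@X+np.array(c['t']));return p[:2]/p[2]
def mask(im,lo,hi,box):
    h=cv2.cvtColor(im,cv2.COLOR_RGB2HSV);m=cv2.inRange(h,lo,hi);o=np.zeros_like(m)
    x0,y0,x1,y1=box;o[y0:y1,x0:x1]=m[y0:y1,x0:x1];return o
def big(m):
    n,l,s,c=cv2.connectedComponentsWithStats(m);i=1+np.argmax(s[1:,4]);return l==i,c[i],s[i]
E
python3 - <<'E'
from h import *
S=cv2.imread('pics/side0.png')[:,:,::-1];T=cv2.imread('pics/top0.png')[:,:,::-1]
S=np.ascontiguousarray(S);T=np.ascontiguousarray(T)
g=[big(mask(S,(45,100,40),(85,255,255),(230,280,300,340))),big(mask(T,(45,100,40),(85,255,255),(170,160,230,215)))]
for x in g:print('cap',x[1],x[2])
print(tri(g[0][1],g[1][1]),onz('top',g[1][1],235))
r=[big(mask(S,(0,170,80),(6,255,255),(320,280,370,330))),big(mask(T,(0,170,80),(6,255,255),(230,220,275,245)))]
for x in r:
    print('peg',x[1],x[2])
print(tri(r[0][1],r[1][1]),onz('top',r[1][1],130))
# base rectangle in top view
h=cv2.cvtColor(T,cv2.COLOR_RGB2HSV)
print('px',h[170,205],h[235,240],h[185,260],h[150,220])
m=mask(T,(90,20,40),(130,120,255),(165,150,285,260))
m=cv2.morphologyEx(m,cv2.MORPH_CLOSE,np.ones((7,7)))
b=big(m)
P=np.argwhere(b[0])[:,::-1].astype(np.float32)
Q=np.array([onz('top',p,16)[:2] for p in P],np.float32)
print(cv2.minAreaRect(Q))
rc=cv2.boxPoints(cv2.minAreaRect(Q));print(rc)
v=T[140:270,150:290].copy();v[b[0][140:270,150:290]&(np.indices((130,140)).sum(0)%3==0)]=(255,0,255)
cv2.imwrite('pics/b.png',cv2.resize(np.hstack([v])[:,:,::-1],None,fx=4,fy=4,interpolation=0))
E
```

```text
cap [256.02583979 311.66408269] [245 302  23  21 387]
cap [198.32515337 186.99386503] [191 180  15  15 163]
(array([566.35300603, 199.05552132, 224.70714617]), np.float64(0.8893940909254131)) [564.03715683 196.5526266  235.        ]
peg [342.94392523 306.28971963] [332 293  22  28 214]
peg [251.08333333 233.45833333] [240 228  23  12 120]
(array([469.97321415,  96.52455112, 126.25610314]), np.float64(0.197412029586472)) [469.74561551  96.04524603 130.        ]
px [107  19  94] [103  19  94] [105  16  96] [ 24  46 134]
((559.0888671875, 182.185302734375), (196.56130981445312, 156.25152587890625), 70.67735290527344)
[[452.8441   115.2916  ]
 [600.294     63.589943]
 [665.3336   249.07901 ]
 [517.8837   300.78067 ]]
```

View pics/b.png

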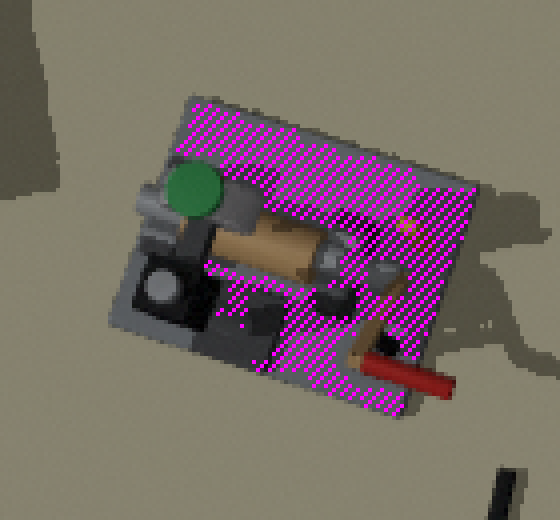

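The overlay shows the base outline, with corners at about (198,164), (270,186), (250.5,244) and (177.5,221) in the top view. The crank leans on the black post.

Run:
```python
from h import *
from scipy.optimize import least_squares as L
uv=[(198.3,164.3),(269.8,186.2),(250.6,244.2),(177.5,221.2)]
# base-top corners of the stand: +x+y, +x-y, -x-y, -x+y
B=np.array([(80,85,16),(80,-115,16),(-80,-115,16),(-80,85,16)],float)
W=[onz('top',p,16) for p in uv]
pts=np.vstack([B,[(-57,-127.5,127)]]);obs=np.vstack([W,[(470,96.5,127)]])
def f(p):
    c,s=np.cos(p[2]),np.sin(p[2]);return (pts[:,:2]@np.array([[c,s],[-s,c]])+p[:2]-obs[:,:2]).ravel()
r=L(f,[560,185,-.3]);print(r.x,np.degrees(r.x[2]),r.fun.round(1))
x,y,t=r.x;R=np.array([[np.cos(t),-np.sin(t)],[np.sin(t),np.cos(t)]])
cap=np.array([564.5,197]);print('cap in stand',R.T@(cap-r.x[:2]))
for q in[(-57,-135),(0,-135),(40,-135),(-90,-135)]:print(q,R@q+r.x[:2])
s=monitor.read_state();print(s['eef_pos'],np.degrees(s['tool_rot'][2]))
a=s['tool_rot'][2];print('tool x',np.cos(a),np.sin(a),'tool y (flipped)',np.sin(a),-np.cos(a))
```

```text
[ 5.63658391e+02  1.95635114e+02 -3.26771219e-01] -18.722611703852706 [ 2.4  1.8  0.1 -0.9 -1.1  0.4 -0.1  2.1 -1.3 -3.3]
cap in stand [0.35896354 1.56280623]
(-57, -135) [466.34140648  86.07506474]
(0, -135) [520.32517593  67.77881823]
(40, -135) [558.20852291  54.93934699]
(-90, -135) [435.08764522  96.66762851]
[151.69591323 631.42345532 196.18060579] 166.48779021624782
tool x -0.9723201508958768 0.2336525714855701 tool y (flipped) 0.2336525714855701 0.9723201508958768
```

Request:
{"fn": "arm_command", "kwargs": {
  "series": [0,0,0,-3,0,0,0,0,-6,0,0,0,0,-9,0,0,-2.5,-1.5,-11,0,0,-5.2,-3.6,-11,0]
}}

```text
clock: 0.52
eef_pos: [192.9, 588.8, 311.1]
tool_rot: [3.132, -0.001, 2.911]
force: [1.4, 0.2, 0.4]
width: 25.5
gripper_force: 0.0
```

Request:
{"fn": "arm_command", "kwargs": {
  "series": [0,-3,-2,0,0,0,-6,-4,0,0,0,-9,-6,0,0,0,-12,-8,0,0,0,-15,-10,0,0]
}}

```text
clock: 0.93
eef_pos: [317.2, 450.9, 306.7]
tool_rot: [-3.141, -0.0, 2.906]
force: [1.1, 0.2, -0.2]
width: -0.0
gripper_force: 0.0
```

Request:
{"fn": "arm_command", "kwargs": {
  "series": [0,-3,-2,0,0,0,-6,-4,0,0,0,-9,-6,0,0,0,-12,-8,0,0,0,-15,-10,0,0]
}}

```text
clock: 1.35
eef_pos: [439.6, 318.7, 306.8]
tool_rot: [-3.141, -0.0, 2.906]
force: [0.9, 0.3, -1.2]
width: -0.2
gripper_force: 0.0
```

Request:
{"fn": "arm_command", "kwargs": {
  "series": [0,-3.5,-2.1,0,1,0,-7,-4.2,0,2,0,-10.5,-6.3,0,3.5,0,-13.5,-8.1,0,5,0,-15,-9,0,5.2]
}}

```text
clock: 1.77
eef_pos: [566.8, 192.2, 306.5]
tool_rot: [-3.139, 0.002, 2.808]
force: [-0.2, -0.1, -0.5]
width: -0.1
gripper_force: 0.0
```

Request:
{"fn": "arm_command", "kwargs": {
  "series": [0,0,0,1,0,0,0,0,2,0,0,0,0,3,0,0,0,0,3,0,0,0,0,3,0]
}}

```text
clock: 2.18
eef_pos: [562.2, 199.1, 275.9]
tool_rot: [-3.141, -0.002, 2.818]
force: [0.1, -0.3, -0.1]
width: 0.3
gripper_force: 0.0
```

Run:
```python
from h import *
s=monitor.read_state();print(s['eef_pos'],s['tool_rot'],s['force'])
a=viewer.get_image('side')[0];b=viewer.get_image('top')[0]
cv2.imwrite('pics/c.png',np.hstack([cv2.resize(a[230:400,150:400],None,fx=1.6,fy=1.6),cv2.resize(b[130:300,130:380],None,fx=1.6,fy=1.6)])[:,:,::-1])
```

```text
[562.18062529 199.1205436  275.9448827 ] [-3.14058893e+00 -2.42783320e-03  2.81762623e+00] [ 0.06237382 -0.25965591 -0.0742465 ]
```

View pics/c.png

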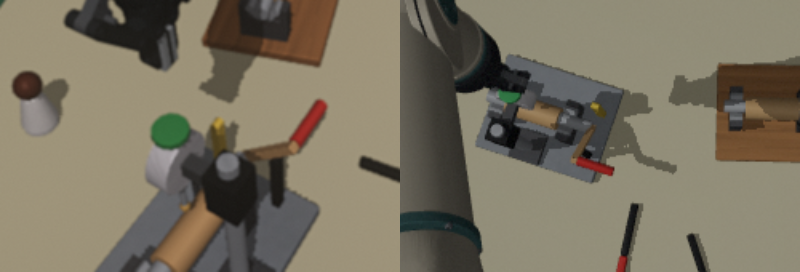

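The side crop shows the cap at about (257,312) and the closed finger tips at about (255,270). I'll check that against the projection of the measured TCP.

Run:
```python
from h import *
for X in [(562,199,276),(564,197,235),(564,197,276)]:
    print(X,[proj(n,np.array(X,float)).round(1) for n in('side','top')])
for z in (225,230,235,240): print(z,onz('side',(256,311.7),z),onz('side',(256,312),z)-onz('top',(198.3,187),z))
s=viewer.get_image('side'); d=s[1]
print('depth cap',np.median(d[308:315,252:261]))
p=(256,310);o,r=ray('side',p);print(o+r*np.median(d[308:314,252:260]))
cv2.imwrite('pics/d.png',cv2.resize(s[0][230:350,190:330],None,fx=5,fy=5)[:,:,::-1])
```

```text
(562, 199, 276) [array([254.9, 286.8]), array([192.6, 184.5])]
(564, 197, 235) [array([257.7, 305.9]), array([198.1, 187. ])]
(564, 197, 276) [array([253.9, 285.3]), array([193.6, 183.6])]
225 [566.72759855 199.32502985 225.        ] [0.73721058 0.82916737 0.        ]
230 [565.00449081 202.68848152 230.        ] [-0.07552237  5.35590629  0.        ]
235 [563.28138308 206.0519332  235.        ] [-0.88825532  9.8826452   0.        ]
240 [561.55827534 209.41538487 240.        ] [-1.70098828e+00  1.44093841e+01  5.68434189e-14]
depth cap 574.2092
[565.17436382 201.47246089 231.91633223]
```

View pics/d.png

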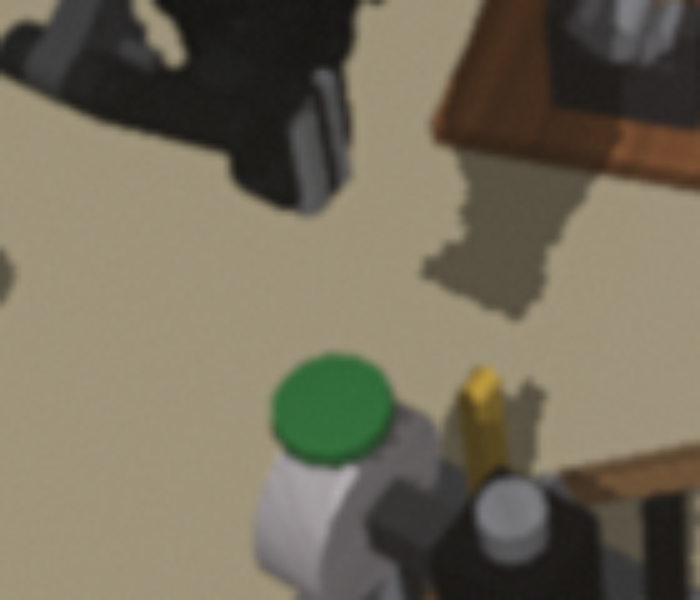

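Run:
```python
from h import *
s=monitor.read_state();print(s['eef_pos'],s['width'])
im,d=viewer.get_image('side')
for p in[(253,271),(253,270),(251,268),(252,260),(247,269),(245,266),(238,262),(257,262),(257,309),(257,315)]:
    o,r=ray('side',p);print(p,d[p[1],p[0]],(o+r*d[p[1],p[0]]).round(0))
```

```text
[563.63775001 198.65574269 277.50124654] -0.08620428416357546
(253, 271) 513.0328 [556. 208. 316.]
(253, 270) 510.1043 [556. 209. 319.]
(251, 268) 510.3355 [558. 208. 321.]
(252, 260) 501.3918 [555. 207. 334.]
(247, 269) 506.77103 [561. 212. 323.]
(245, 266) 500.96887 [562. 213. 330.]
(238, 262) 504.06204 [571. 210. 331.]
(257, 262) 512.8351 [553. 200. 324.]
(257, 309) 577.07135 [565. 199. 231.]
(257, 315) 570.5557 [562. 208. 231.]
```

Request:
{"fn": "arm_command", "kwargs": {
  "series": [0,0,0,1,0,0,0,0,2,0,0,0,0,3,0,0,0,0,3,0,0,0,0,3,0]
}}

```text
clock: 2.8
eef_pos: [563.0, 197.5, 245.8]
tool_rot: [-3.14, -0.002, 2.815]
force: [-0.0, -0.0, -0.5]
width: -0.1
gripper_force: 0.0
```

Run:
```python
from h import *
s=monitor.read_state();print(s['eef_pos'],s['force'])
a,d=viewer.get_image('side');b,e=viewer.get_image('top')
v=np.hstack([cv2.resize(a[230:350,190:330],None,fx=3,fy=3),cv2.resize(b[130:250,140:260],None,fx=3,fy=3)])
cv2.imwrite('pics/e.png',v[:,:,::-1])
```

```text
[563.03995085 197.5069207  245.7703121 ] [-0.02800162 -0.00871645 -0.48794664]
```

View pics/e.png

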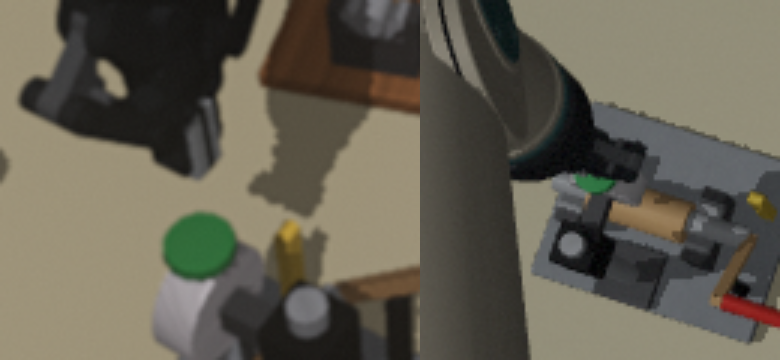

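The side view shows the tips at about (257,289), above the cap at about (257,311). The top view shows the gripper's right knuckle reaching about (213,183) next to the cap. I'll check these two views against each other.

Run:
```python
from h import *
S,d=viewer.get_image('side');T,e=viewer.get_image('top')
print('knuckle',[(z,onz('top',(213,183),z).round(0)) for z in(250,280,310)])
for p in[(213,183),(210,181),(206,188),(203,186),(208,175),(200,178)]:
    o,r=ray('top',p);print(p,T[p[1],p[0]],e[p[1],p[0]],(o+r*e[p[1],p[0]]).round(0))
print('side proj',proj('side',np.array([563,197.5,246])))
for p in[(257,288),(255,286),(250,284),(245,282),(240,278),(260,280),(258,275)]:
    o,r=ray('side',p);print(p,S[p[1],p[0]],d[p[1],p[0]],(o+r*d[p[1],p[0]]).round(0))
```

```text
knuckle [(250, array([569., 162., 250.])), (280, array([564., 156., 280.])), (310, array([558., 150., 310.]))]
(213, 183) [33 33 35] 972.735 [547. 138. 367.]
(210, 181) [44 43 47] 968.1491 [550. 143. 372.]
(206, 188) [17 16 19] 969.1768 [537. 151. 369.]
(203, 186) [43 44 47] 970.67816 [542. 157. 368.]
(208, 175) [100 104 108] 1329.9944 [635. 223.  17.]
(200, 178) [38 39 41] 952.3287 [553. 158. 388.]
side proj [257.34278156 300.97338463]
(257, 288) [134 126 105] 898.6162 [661.  -8.  -2.]
(255, 286) [86 87 87] 532.6691 [558. 207. 288.]
(250, 284) [30 28 25] 526.17773 [562. 210. 295.]
(245, 282) [32 31 28] 530.98486 [569. 207. 293.]
(240, 278) [30 28 25] 490.59985 [563. 229. 328.]
(260, 280) [60 61 60] 534.3788 [553. 200. 292.]
(258, 275) [39 37 35] 528.01807 [555. 200. 301.]
```

The depth puts the visible finger tip about 40 mm above the reported TCP. I'll descend gently and let the contact force settle it.

Request:
{"fn": "arm_command", "kwargs": {
  "series": [0,0,0,0.3,0,0,0,0,0.6,0,0,0,0,0.9,0,0,0,0,1.2,0,0,0,0,1.5,0]
}}

```text
clock: 3.42
eef_pos: [563.7, 197.7, 231.6]
tool_rot: [-3.141, -0.0, 2.815]
force: [-0.3, -0.4, 0.1]
width: -0.1
gripper_force: 0.0
```

Request:
{"fn": "arm_command", "kwargs": {
  "series": [0,0,0,0.2,0,0,0,0,0.4,0,0,0,0,0.6,0,0,0,0,0.8,0,0,0,0,1,0]
}}

```text
clock: 3.83
eef_pos: [563.8, 197.8, 221.8]
tool_rot: [3.142, -0.0, 2.815]
force: [0.2, -0.4, -0.1]
width: -0.4
gripper_force: 0.0
```

No contact at 222 mm, so the tip really does sit higher than reported. Continuing down.

Request:
{"fn": "arm_command", "kwargs": {
  "series": [0,0,0,0.3,0,0,0,0,0.6,0,0,0,0,0.9,0,0,0,0,1.2,0,0,0,0,1.5,0]
}}

```text
clock: 4.25
eef_pos: [563.7, 197.8, 206.6]
tool_rot: [-3.142, -0.0, 2.815]
force: [0.4, 0.0, 0.1]
width: 0.4
gripper_force: 0.0
```

Request:
{"fn": "arm_command", "kwargs": {
  "series": [0,0,0,0.2,0,0,0,0,0.4,0,0,0,0,0.6,0,0,0,0,0.8,0,0,0,0,1,0]
}}

```text
clock: 4.67
eef_pos: [563.8, 197.8, 196.9]
tool_rot: [3.141, 0.0, 2.815]
force: [-0.7, -0.0, 3.7]
width: -0.2
gripper_force: 1.5
```

Run:
```python
from h import *
s=monitor.read_state();print(s['eef_pos'],s['force'])
a,d=viewer.get_image('side')
cv2.imwrite('pics/f.png',cv2.resize(a[230:350,190:330],None,fx=4,fy=4)[:,:,::-1])
```

```text
[563.81996529 197.77479705 196.91735863] [-0.6713458  -0.0243144   3.71937935]
```

View pics/f.png

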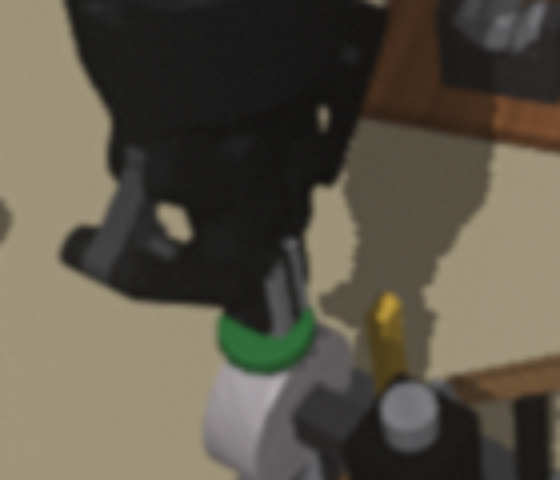

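The tips now rest on the cap at about (256,311), with a force of 3.7 N. So the real tip is about 36 mm above the reported TCP. Pressing on down.

Request:
{"fn": "arm_command", "kwargs": {
  "series": [0,0,0,0.4,0,0,0,0,0.8,0,0,0,0,1.2,0,0,0,0,1.6,0,0,0,0,2,0]
}}

```text
clock: 5.13
eef_pos: [563.9, 197.8, 176.7]
tool_rot: [3.141, 0.0, 2.815]
force: [0.0, -0.5, 2.2]
width: 0.1
gripper_force: 1.8
```

Request:
{"fn": "arm_command", "kwargs": {
  "series": [0,0,0,0.2,0,0,0,0,0.5,0,0,0,0,0.7,0,0,0,0,1,0,0,0,0,1.2,0]
}}

```text
clock: 5.55
eef_pos: [564.0, 197.8, 165.0]
tool_rot: [3.141, 0.0, 2.815]
force: [-0.5, -0.9, 5.1]
width: 0.4
gripper_force: 2.6
```

Request:
{"fn": "arm_command", "kwargs": {
  "series": [0,0,0,0.1,0,0,0,0,0.2,0,0,0,0,0.3,0,0,0,0,0.4,0,0,0,0,0.5,0]
}}

```text
clock: 5.97
eef_pos: [564.1, 197.9, 162.7]
tool_rot: [3.14, 0.001, 2.815]
force: [-6.9, -1.9, 27.8]
width: -0.2
gripper_force: 14.0
```

The 28 N force means the indicator is on its lower stop, so the tip is about 34 mm above the reported TCP. Now I'll lift and move beside the peg.

Request:
{"fn": "arm_command", "kwargs": {
  "series": [0,0,0,-1,0,0,0,0,-3,0,0,0,0,-5,0,0,0,0,-7,0,0,0,0,-8,0]
}}

```text
clock: 6.38
eef_pos: [564.6, 197.9, 241.8]
tool_rot: [3.14, 0.002, 2.815]
force: [0.3, -0.3, 0.1]
width: -0.0
gripper_force: 0.0
```

Request:
{"fn": "arm_command", "kwargs": {
  "series": [0,1.8,-2.8,0,0,0,3.7,-5.6,0,0,0,5.5,-8.4,0,0,0,7.4,-11.2,0,0,0,9.2,-14,0,0]
}}

```text
clock: 6.8
eef_pos: [429.7, 93.7, 239.2]
tool_rot: [-3.141, -0.001, 2.815]
force: [-0.2, -0.5, -0.6]
width: 0.0
gripper_force: 0.0
```

Run:
```python
from h import *
s=monitor.read_state();print(s['eef_pos'],s['tool_rot'],s['force'])
a,d=viewer.get_image('side');b,_=viewer.get_image('top')
cv2.imwrite('pics/g.png',np.hstack([cv2.resize(a[220:400,200:400],None,fx=2,fy=2),cv2.resize(b[120:300,150:350],None,fx=2,fy=2)])[:,:,::-1])
```

```text
[429.65147605  93.70068066 239.24718162] [-3.14070703e+00 -1.24515813e-03  2.81539913e+00] [-0.23111494 -0.48067921 -0.59610289]
```

View pics/g.png

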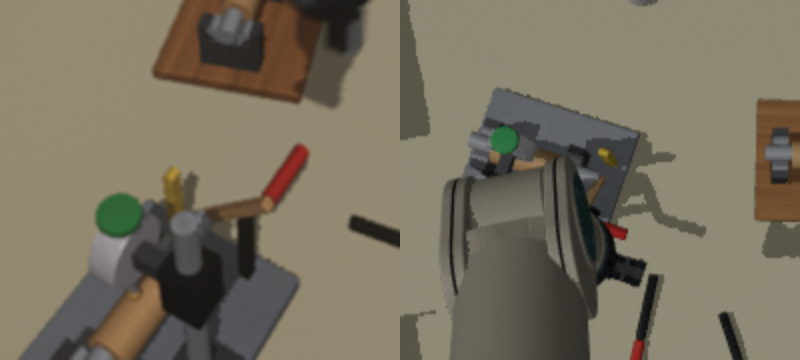

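The cap has moved down to about (260,327) in the side view. The crank still leans on the black post, and the red peg is at about (343,307). Next I'll descend beside the peg.

Request:
{"fn": "arm_command", "kwargs": {
  "series": [0,0,0,2,0,0,0,0,4,0,0,0,0,6,0,0,0,0,8,0,0,0,0,9.5,0]
}}

```text
clock: 7.32
eef_pos: [431.2, 94.8, 143.2]
tool_rot: [-3.141, -0.001, 2.815]
force: [0.3, 0.5, -0.4]
width: 0.1
gripper_force: 0.0
```

Request:
{"fn": "arm_command", "kwargs": {
  "series": [0,0,0,1.5,0,0,0,0,3,0,0,0,0,4.5,0,0,0,0,6,0,0,0,0,6.6,0]
}}

```text
clock: 7.73
eef_pos: [430.8, 94.7, 77.0]
tool_rot: [-3.14, -0.003, 2.815]
force: [0.0, -0.8, 0.5]
width: 0.0
gripper_force: 0.0
```

Run:
```python
from h import *
s=monitor.read_state();print(s['eef_pos'],s['tool_rot'],s['force'])
a,d=viewer.get_image('side');b,_=viewer.get_image('top')
cv2.imwrite('pics/i.png',np.hstack([cv2.resize(a[220:400,200:400],None,fx=2,fy=2),cv2.resize(b[120:300,150:350],None,fx=2,fy=2)])[:,:,::-1])
```

```text
[430.80285416  94.72279945  76.97096092] [-3.13991759e+00 -2.63549582e-03  2.81533226e+00] [ 0.03096943 -0.79044516  0.45687864]
```

View pics/i.png

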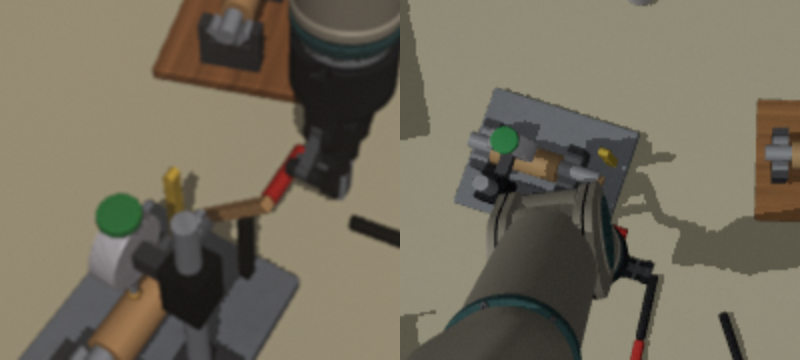

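The tips are at about (370,316) in the side view, on the −x side of the red peg and level with it. I'll approach and then push along the arc.

Request:
{"fn": "arm_command", "kwargs": {
  "series": [0,-0.3,0.1,0,0,0,-0.6,0.2,0,0,0,-1,0.4,0,0,0,-1.4,0.4,0,0,0,-1.8,0.4,0,0]
}}

```text
clock: 8.25
eef_pos: [450.1, 92.9, 79.4]
tool_rot: [3.141, -0.001, 2.815]
force: [-5.3, 1.5, 3.4]
width: 0.3
gripper_force: 2.4
```

Request:
{"fn": "arm_command", "kwargs": {
  "series": [0,-0.3,0,-0.3,0,0,-0.6,0,-0.55,0,0,-0.9,0,-0.8,0,0,-1.3,0,-1.05,0,0,-1.7,0,-1.3,0]
}}

```text
clock: 8.67
eef_pos: [466.0, 87.1, 92.3]
tool_rot: [-3.141, -0.001, 2.815]
force: [-1.7, 1.2, 2.3]
width: -0.1
gripper_force: 1.4
```

```bash
cat > p.py <<'E'
from h import *
s=monitor.read_state();e=s['eef_pos'];dx,dy=e[0]-563.7,e[1]-195.6
print('tool stand x,y',.947*dx-.321*dy,.321*dx+.947*dy,'z',e[2]+34,s['force'])
a,_=viewer.get_image('side')
m=big(mask(a,(0,170,80),(6,255,255),(220,240,370,330)));print('peg px',m[1],m[2])
for f in range(-45,31,15):
    q=np.radians(f);x,z=80*np.sin(q),70+80*np.cos(q);y=-127.5
    print(f,proj('side',np.array([563.7+.947*x+.321*y,195.6-.321*x+.947*y,z])).round(0))
import sys
if len(sys.argv)>1: cv2.imwrite(sys.argv[1],cv2.resize(a[220:400,200:400],None,fx=3,fy=3)[:,:,::-1])
E
python3 p.py
```

```text
tool stand x,y -57.70789336026348 -134.16485560950593 z 126.33111642429799 [-1.68762698  1.19457614  2.29010914]
peg px [328.96590909 303.625     ] [323 298  12  13  88]
-45 [344. 304.]
-30 [335. 295.]
-15 [324. 287.]
0 [313. 281.]
15 [302. 277.]
30 [292. 276.]
```

Request:
{"fn": "arm_command", "kwargs": {
  "series": [0,-0.4,0,-0.25,0,0,-0.8,0,-0.45,0,0,-1.2,0,-0.65,0,0,-1.6,0,-0.75,0,0,-2,0,-0.85,0]
}}

```text
clock: 9.13
eef_pos: [485.7, 80.7, 100.6]
tool_rot: [3.141, 0.0, 2.815]
force: [-2.0, 0.3, 0.9]
width: 0.1
gripper_force: 0.8
```

```bash
python3 p.py pics/j.png
```

```text
tool stand x,y -36.965155699071225 -133.8708673300287 z 134.64614422193176 [-1.95629779  0.25761357  0.87135824]
peg px [316.56321839 294.35632184] [311 289  12  12  87]
-45 [344. 304.]
-30 [335. 295.]
-15 [324. 287.]
0 [313. 281.]
15 [302. 277.]
30 [292. 276.]
```

View pics/j.png

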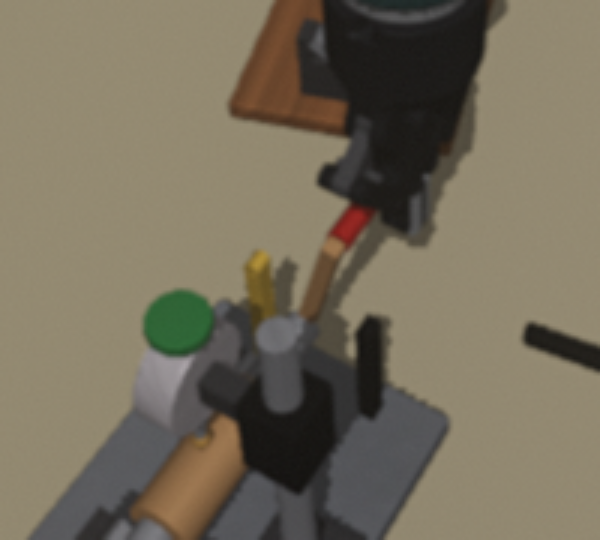

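The crank has left the black post and is swinging well. The visible end of the peg is at (316,294), and the spindle is still seated with the indicator down.

Request:
{"fn": "arm_command", "kwargs": {
  "series": [0,-0.5,0,-0.1,0,0,-1,0,-0.2,0,0,-1.5,0,-0.25,0,0,-2,0,-0.25,0,0,-2.5,0,-0.25,0]
}}

```text
clock: 9.6
eef_pos: [509.3, 72.4, 102.9]
tool_rot: [-3.141, 0.0, 2.815]
force: [-1.3, -0.0, -1.0]
width: -0.1
gripper_force: 0.5
```

Request:
{"fn": "arm_command", "kwargs": {
  "series": [0,-0.4,0,0.1,0,0,-0.8,0,0.2,0,0,-1.2,0,0.3,0,0,-1.6,0,0.4,0,0,-2,0,0.5,0]
}}

```text
clock: 10.02
eef_pos: [528.0, 66.2, 97.8]
tool_rot: [-3.141, -0.0, 2.815]
force: [-0.8, -0.7, 0.2]
width: 0.2
gripper_force: 0.5
```

```bash
python3 p.py
```

```text
tool stand x,y 7.74508135919222 -134.00584666399456 z 131.8008309664579 [-0.79353685 -0.74992892  0.17420045]
peg px [292.70588235 284.22352941] [287 279  13  13  85]
-45 [344. 304.]
-30 [335. 295.]
-15 [324. 287.]
0 [313. 281.]
15 [302. 277.]
30 [292. 276.]
```

Request:
{"fn": "arm_command", "kwargs": {
  "series": [0,-0.3,0,0.15,0,0,-0.6,0,0.3,0,0,-0.9,0,0.45,0,0,-1.1,0,0.55,0,0,-1.3,0,0.6,0]
}}

```text
clock: 10.48
eef_pos: [540.1, 62.4, 91.8]
tool_rot: [3.141, -0.0, 2.815]
force: [-1.8, 0.1, 0.7]
width: 0.2
gripper_force: 0.6
```

```bash
python3 p.py
```

```text
tool stand x,y 20.450561499982754 -133.70946450117808 z 125.78831748776878 [-1.81731957  0.10302994  0.66211925]
peg px [286.125 283.475] [280 278  13  12  80]
-45 [344. 304.]
-30 [335. 295.]
-15 [324. 287.]
0 [313. 281.]
15 [302. 277.]
30 [292. 276.]
```

Request:
{"fn": "arm_command", "kwargs": {
  "series": [0,-0.15,0,0.08,0,0,-0.3,0,0.15,0,0,-0.3,0,0.15,0,0,-0.3,0,0.15,0,0,-0.3,0,0.15,0]
}}

```text
clock: 10.95
eef_pos: [541.4, 61.8, 90.3]
tool_rot: [-3.141, -0.003, 2.816]
force: [-4.8, 1.3, 3.1]
width: -0.4
gripper_force: 2.6
```

```bash
python3 p.py
```

```text
tool stand x,y 21.787388859815437 -133.88715718873695 z 124.30035304432447 [-4.77314715  1.29877607  3.05795666]
peg px [285.15189873 283.50632911] [279 278  13  12  79]
-45 [344. 304.]
-30 [335. 295.]
-15 [324. 287.]
0 [313. 281.]
15 [302. 277.]
30 [292. 276.]
```

The force has risen and the peg has stopped, so the crank is on the yellow stop. Backing off straight, then up.

Request:
{"fn": "arm_command", "kwargs": {
  "series": [0,0.3,0,0,0,0,1,0,0,0,0,2.5,0,0,0,0,4.5,0,0,0,0,6,0,0,0]
}}

```text
clock: 11.42
eef_pos: [485.3, 80.6, 90.6]
tool_rot: [3.141, 0.001, 2.815]
force: [-0.2, 0.4, -0.3]
width: -0.0
gripper_force: 0.0
```

Request:
{"fn": "arm_command", "kwargs": {
  "series": [0,1,-1,-1,0,0,2,-2,-3,0,0,3,-3,-6,0,0,3,-3,-9,0,0,3,-3,-11,0]
}}

```text
clock: 11.83
eef_pos: [448.6, 61.1, 203.0]
tool_rot: [3.14, 0.004, 2.814]
force: [0.4, -0.4, 0.0]
width: -0.1
gripper_force: 0.0
```

Request:
{"fn": "arm_command", "kwargs": {
  "series": [0,0,0,-1,0,0,0,0,-1,0,0,0,0,-1,0,0,0,0,-1,0,0,0,0,-1,0]
}}

```text
clock: 12.25
eef_pos: [447.3, 61.5, 209.4]
tool_rot: [-3.14, -0.002, 2.815]
force: [0.5, -0.7, 0.2]
width: -0.1
gripper_force: 0.0
```

```bash
python3 p.py pics/k.png
```

```text
tool stand x,y -67.1944056829051 -164.31044544750048 z 243.4353884429363 [ 0.49603386 -0.69843182  0.18449841]
peg px [291.13043478 277.11413043] [280 265  23  25 184]
-45 [344. 304.]
-30 [335. 295.]
-15 [324. 287.]
0 [313. 281.]
15 [302. 277.]
30 [292. 276.]
```

View pics/k.png

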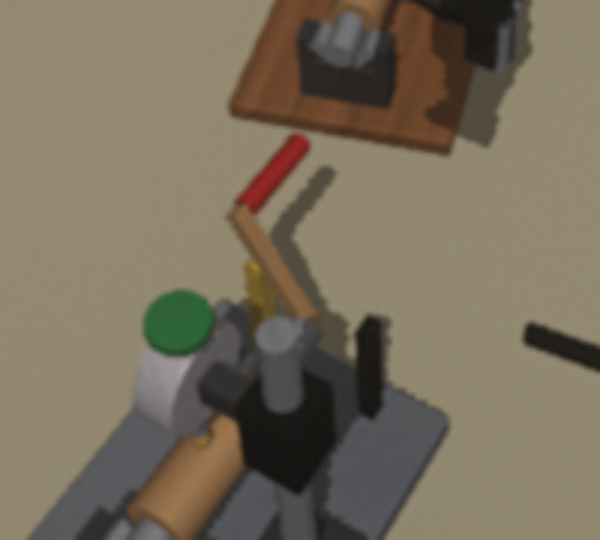

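The peg is at (291,277), within a pixel or so of the (292,276) predicted for the yellow stop. The cap is still down, the spindle is seated and the arm is clear.

```bash
python3 -c "
from cell import workorder
print(workorder.finish_job())"
```

```text
the job is handed in; nothing more can be done
None
```

The job is handed in (no verdict was returned): the indicator is pressed to its lower stop, the red crank rests against the yellow stop with the spindle seated, the arm is clear and the spare was not touched.

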